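# Pack the heavier carton and close the flaps

## Task

Two identical small closed cartons stand on the table; one is full of metal fittings, the other holds only light plastic ones. Find the heavier one by lifting, set it down upright in the open shipping carton, then close that carton by folding the narrow flap down first and the wide flap down flat over it. Leave the lighter small carton standing upright on the table outside; do not drop or topple either of them.

Things in the scene. Friction and masses are not known exactly. Their poses are not given: they have to be found in the camera images.
- parcel_1: small closed carton of whitish board, taped over the top, 48 (its x) x 60 (its y) x 78 mm high, standing on the table; origin at the centre of its underside, z up. Outwardly identical with the other small carton; one of the two weighs about 0.4 to 0.6 kg, the other about 0.1 kg, and either can be the heavy one. Grasp it across its 48 mm (or 60 mm) sides near the top; its contents shift about 1 mm
- parcel_2: small closed carton of whitish board, taped over the top, 48 (its x) x 60 (its y) x 78 mm high, standing on the table; origin at the centre of its underside, z up. Outwardly identical with the other small carton; one of the two weighs about 0.4 to 0.6 kg, the other about 0.1 kg, and either can be the heavy one. Grasp it across its 48 mm (or 60 mm) sides near the top; its contents shift about 1 mm
- shipper: open brown shipping carton, fixed to the table, outside 130 (its x) x 150 (its y) mm, walls and floor 4 mm thick, 98 mm high (103 mm on its +y side); origin at the centre of its underside, x away from the robot, y to the left, z up. A narrow flap is hinged along its -y (right) wall, a wide flap along its +y (left) wall; both start standing up, leaning a little outwards
- flap_narrow (a joint): angle of the narrow flap: 0 = folded flat over the opening, 1.57 = upright, more = leaning outwards (limit 2.4). Stiff crease: it stays where it is left. The flap is 128 mm along the hinge, 70 mm from hinge to free edge, 4 mm thick
- flap_narrow_hinge (a point): middle of the narrow flap's hinge line, at shipper x 0, y -75, z 100 mm; the line runs along the shipper's x
- flap_narrow_edge (a point): middle of the narrow flap's free edge, 70 mm from its hinge (moves with the flap)
- flap_wide (a joint): angle of the wide flap: 0 = folded flat, 1.57 = upright, more = leaning outwards (limit 2.4). Stiff crease: it stays where it is left. The flap is 128 mm along the hinge, 105 mm from hinge to free edge, 4 mm thick
- flap_wide_hinge (a point): middle of the wide flap's hinge line, at shipper x 0, y +75, z 105 mm; the line runs along the shipper's x
- flap_wide_edge (a point): middle of the wide flap's free edge, 105 mm from its hinge (moves with the flap)
There are look-alikes about, which are no part of the job. What is shaped like the parcel_2 but black is not meant.

How it is judged:
By the outcome, as a careful person would: the job done as asked, in the order asked, and still so for the second after the job is handed in, with the robot touching nothing.
It also fails if it takes over 72 s, if anything falls off the work surface, if the arm or the gripper's body presses on something with over 40 N, if the wrist force passes 120 N, or if a joint passes its speed limit or range.

## Robot

A 6-joint arm with a two-finger parallel gripper is mounted at the origin on a cart in front of the work surface, level with it; the furniture and walls round the work are solid. World frame = base frame: x ahead of the robot, y to its left, z up, the work surface at z = 0. Lengths are in m, angles in degrees, forces in N, time in s.
With the tool pointing down it reaches from about 0.375 to 0.9 m from the base axis. Payload 3.1 kg.
Tool frame: the origin (TCP) lies at the very end of the fingers, on their centre line; the grasp point (between the pads) lies 19 mm behind it; z points along the fingers, y is the line along which they close (so a half turn about z gives the same grasp; the last joint's range is limited). The gripper opens to 87 mm and grips with 3 to 60 N. Pads are 19 mm wide; open, the fingers measure 117 mm over their backs; the gripper's body (75 mm by 190 mm) begins 51 mm behind the grasp point.
Start: joints at [56.981, 30.224, 82.088, -0, 67.689, -10.227], TCP at [0.242, 0.576, 0.223] pointing down, gripper open.
Joint ranges: [-176.69, 176.69], [-43.24, 126.21], [12.49, 139.97], [-82, 262], [0, 151.66], [-163.58, 163.58]. Speed limits (degrees/s): [159.86, 159.86, 180, 180, 180, 180].

## Interface

Orientations are given as a 3x3 rotation matrix whose columns are the frame's x, y, z axes.
In Python, from rig import readout, viewer, ticket gives the robot as it stands.
- The arm moves only by the tool send_rows, never from a script. Its argument "moves" is a list of rows, each a list of 6 numbers: the shift along the tool's x, y, z in units of 250 mm (1.0 is 250 mm), then the turn, a rotation vector about the tool's x, y, z in units of 90 degrees (1.0 is 90 degrees). A call has 1 to 12 rows; each row is the pose to reach, as a shift and turn from the pose commanded when the call began, along the tool's axes at that moment; what a row does not reach only later rows make up. A row lasts 1/10 s, in which the tool goes at most 50 mm and 8.59 degrees, less where a joint would pass 70% of its speed; a pose out of reach is approached as far as the arm can. A call with a number of a shift or a turn outside -1 to 1 is refused whole. A call with a gripper value outside its range is refused whole. "grip" is the opening, from 0 (shut) to 1 (fully open), set as the call begins (left out, the last holds). The fingers move at their own pace and stop on an object; the grip force is fixed at half the most. Time passes only in rows, so rows that repeat a pose let the fingers close. It gives the time, the measured TCP pose, the force, the opening and the grip force at its end, in the units of the state.
- readout.read_state(): the state, without advancing time (a new reading comes with each control period).
- viewer.capture(name): name is "scene" or "top" or "wrist"; returns (picture, depth): 480x640x3 uint8, red, green, blue; 480x640 float32, m along the optical axis (not along the pixel's ray), 0 where there is no reading.
- viewer.camera_info(name): a dict with "fx", "fy", "cx", "cy" (pixels), "R" (3x3) and "t" (3): a world point X has camera coordinates R X + t; the wrist camera has in their place "tool_from_camera" (4x4, takes a point from camera to tool coordinates, whose origin is the TCP and whose axes are the flange's). Camera axes: x right, y down, z forward; pixel columns grow to the right and rows downward; lengths in m; the calibration is good to about 2 mm. A picture is of the moment at which its call begins: read the wrist's pose just before it. camera_info takes no time and is no camera call.
- ticket.hand_in(): hands the job in; it is judged then, once.
The state is a dict: "time_s": time; "joint_positions": joint angles; "qvel": joint speeds; "tau": joint torques, N m; "position": TCP position; "tcp_rot": TCP orientation; "force": force on the tool from outside, world axes, zero at the start; "moment": the same for the moment, N m; "opening": opening from 0.0 (shut) to 1.0 (fully open); "grasp_force": force on a finger pad.
Only numpy, scipy, OpenCV 4.12 (cv2) and the standard library are available. Lean on these libraries where they do the work, as an engineer would, in place of code of your own. Each camera call takes 0.05 s, during which the arm holds its last target. There are 200 camera calls.

## Working session

There is one attempt and no reset: what is moved stays moved. The work goes in short steps, Python scripts to look and compute and a tool call to move; the robot and the scene stay as the last step left them, time stands still between calls to the robot, and variables do not carry over. Pictures are saved under pics/ and viewed, at most 10 in all, crops included, and the job is handed in when it is done.

Besides the shell and the picture viewer there is one more tool, called after "Request:" as name([rows], argument=value, ...), one row to a line, values as JSON. send_rows: Moves the arm, as the interface text tells. Shifts and turns lie within -1 to 1; 1 stands for 250 mm of shift or 90 degrees of turn. Its arguments: {"type":"object","properties":{"moves":{"type":"array"},"grip":{"type":"number"}},"required":["moves"]}

```bash
ls; mkdir -p pics; python3 - <<'E'
from rig import readout, viewer
import cv2, numpy as np
s=readout.read_state(); print(s)
for n in ("scene","top"):
    p,d=viewer.capture(n); cv2.imwrite(f"pics/{n}0.png",p[:,:,::-1]); np.savez(f"{n}0.npz",p=p,d=d)
    i=viewer.camera_info(n); print(n,i)
print(viewer.camera_info("wrist"))
E
```

```text
pics
{'time_s': 0.0, 'joint_positions': array([ 5.69804536e+01,  3.02786592e+01,  8.21577276e+01, -8.86262825e-04,
        6.76893443e+01, -1.02269642e+01]), 'qvel': array([ 0.04810094,  0.07357882, -0.03060689,  0.08668419, -0.03022685,
       -0.11040786]), 'tau': array([-5.02860930e-04, -4.40052259e+01, -1.76594013e+01,  6.34587323e-02,
        5.82776265e-02, -1.86695625e-04]), 'position': array([0.24168237, 0.57557009, 0.22156749]), 'tcp_rot': array([[-9.21915372e-01,  3.87389527e-01, -1.18379553e-03],
       [ 3.87391154e-01,  9.21913597e-01, -1.84778545e-03],
       [ 3.75544464e-04, -2.16209373e-03, -9.99997592e-01]]), 'force': array([0.35974548, 0.23987731, 0.86648396]), 'moment': array([-0.00640759, -0.02281982, -0.01142932]), 'grasp_force': 0.0, 'opening': 0.9974768090059224}
scene {'fx': 532.8770102777423, 'fy': 532.8770102777423, 'cx': 317.66969558562863, 'cy': 246.96624035141232, 'R': array([[-0.69202121, -0.72187364, -0.00225825],
       [-0.40026901,  0.38631586, -0.83099024],
       [ 0.60074235, -0.57415896, -0.55628241]]), 't': array([0.35254163, 0.27961805, 0.67237582])}
top {'fx': 538.6087636147905, 'fy': 538.6087636147905, 'cx': 315.3419387265405, 'cy': 231.6599989068203, 'R': array([[-0.01067701, -0.99993932,  0.00271274],
       [-0.99625262,  0.01040471, -0.08586305],
       [ 0.08582962, -0.00361934, -0.99630326]]), 't': array([0.00791347, 0.49591002, 0.94621568])}
{'fx': 367.2101300224335, 'fy': 367.2101300224335, 'cx': 314.66063617557677, 'cy': 246.01932372510043, 'tool_from_camera': array([[ 2.30495837e-04, -9.60394410e-01, -2.78644081e-01,
         7.54115947e-02],
       [ 9.99999941e-01,  2.92361985e-04, -1.80470344e-04,
         1.22648756e-03],
       [ 2.54787647e-04, -2.78644022e-01,  9.60394421e-01,
        -1.63226883e-01],
       [ 0.00000000e+00,  0.00000000e+00,  0.00000000e+00,
         1.00000000e+00]])}
```

View pics/scene0.png

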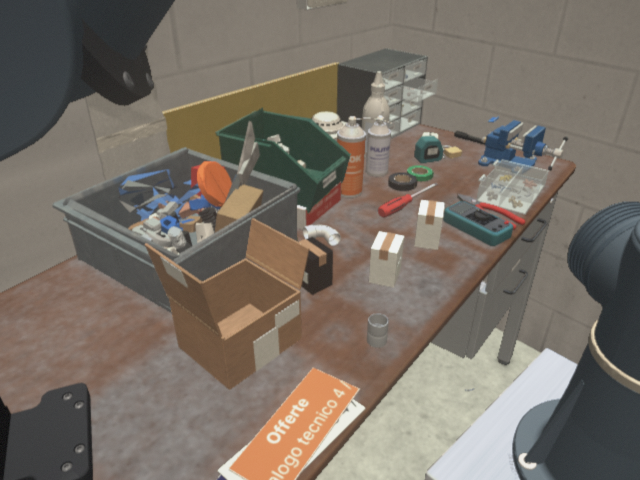

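View pics/top0.png

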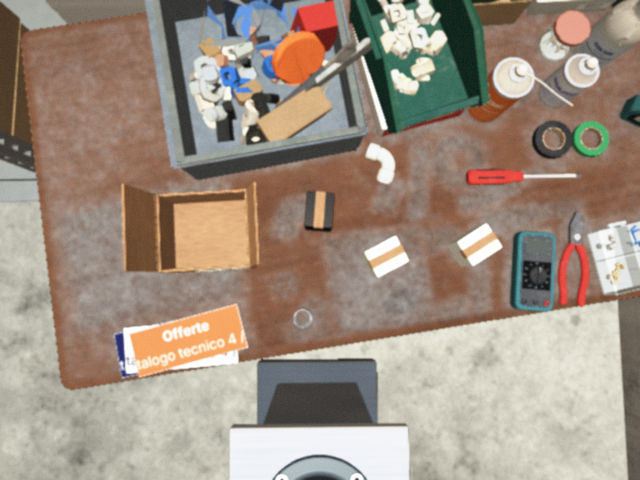

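The top view shows two whitish taped cartons at (387,257) and (479,244). The look-alikes are the black taped one at (320,211) and the white elbow at (381,163). I choose the two white ones. The shipper is at (205,230), with its wide flap on the left and narrow flap on the right. Next I'll measure.

```bash
cat > h.py <<'E'
import numpy as np, cv2
from rig import readout, viewer
def cloud(n,d,pose=None):
    i=viewer.camera_info(n); v,u=np.mgrid[:d.shape[0],:d.shape[1]]
    c=np.stack([(u-i["cx"])/i["fx"]*d,(v-i["cy"])/i["fy"]*d,d],-1)
    if n=="wrist":
        T=i["tool_from_camera"]; t=c@T[:3,:3].T+T[:3,3]
        return t@pose[1].T+pose[0]
    return (c-i["t"])@i["R"]
E
python3 - <<'E'
from h import *
z=np.load("top0.npz");p,d=z["p"],z["d"];W=cloud("top",d)
for name,(a,b,c,e) in dict(A=(355,225,420,290),B=(445,215,515,275),black=(298,182,342,240)).items():
    w=W[b:e,a:c].reshape(-1,3); col=p[b:e,a:c].reshape(-1,3)
    m=(w[:,2]>.065)&(d[b:e,a:c].reshape(-1)>0)
    r=cv2.minAreaRect((w[m,:2]*1000).astype(np.float32)); print(name,m.sum(),r,np.median(w[m,2]))
    print(cv2.boxPoints(r))
m0=np.zeros(d.shape,bool);m0[175:285,100:275]=1
g=W[m0&(d>0)]
for lo,hi in((.085,.11),(.11,.14),(.14,.17),(.17,.22)):
    q=g[(g[:,2]>lo)&(g[:,2]<hi)]; print(lo,len(q), q.min(0).round(3),q.max(0).round(3))
    if len(q): 
        for s in (q[q[:,1]>.28],q[q[:,1]<.2]): 
            if len(s): print('   ',len(s),s.mean(0).round(3),s.min(0).round(3),s.max(0).round(3))
fl=g[(g[:,2]<.03)&(g[:,2]>-.01)]
for px in ((205,230),(160,195),(160,268),(248,193),(248,268),(258,185),(258,262),(125,186),(125,270),(300,320),(240,160),(300,180),(330,120),(360,130),(381,163),(390,125)): print(px,W[px[1],px[0]].round(3))
b=p[200:300,340:540]
cv2.imwrite("pics/crop.png",cv2.resize(b[:,:,::-1],None,fx=4,fy=4,interpolation=cv2.INTER_CUBIC))
E
```

```text
A 1032 ((448.8365783691406, -116.58738708496094), (47.97224426269531, 61.566017150878906), 26.782299041748047) 0.07853901516705752
[[ 413.55267  -99.91482]
 [ 441.29443 -154.87633]
 [ 484.12048 -133.25995]
 [ 456.37872  -78.29845]]
B 1080 ((467.30206298828125, -274.06219482421875), (48.592201232910156, 61.703697204589844), 31.917261123657227) 0.078228895959441
[[ 430.36804 -260.71997]
 [ 462.99042 -313.09485]
 [ 504.23608 -287.40442]
 [ 471.6137  -235.02954]]
black 1011 ((529.9134521484375, -4.2053070068359375), (48.03703689575195, 61.98523712158203), 84.7909164428711) 0.07849426849595266
[[496.86816  -25.310795]
 [558.5974   -30.938461]
 [562.95874   16.90018 ]
 [501.2295    22.527847]]
0.085 1130 [0.427 0.11  0.085] [0.562 0.266 0.11 ]
    469 [0.5   0.144 0.098] [0.43  0.11  0.085] [0.562 0.2   0.11 ]
0.11 990 [0.427 0.1   0.11 ] [0.56  0.271 0.14 ]
    283 [0.497 0.108 0.125] [0.434 0.1   0.11 ] [0.56  0.116 0.14 ]
0.14 1246 [0.426 0.089 0.14 ] [0.563 0.276 0.17 ]
    480 [0.498 0.097 0.159] [0.435 0.089 0.14 ] [0.563 0.106 0.17 ]
0.17 1360 [0.426 0.09  0.17 ] [0.554 0.285 0.213]
    197 [0.519 0.282 0.207] [0.452 0.28  0.194] [0.553 0.285 0.212]
    5 [0.502 0.093 0.171] [0.465 0.09  0.17 ] [0.55  0.095 0.172]
(205, 230) [0.502 0.204 0.006]
(160, 195) [0.553 0.261 0.097]
(160, 268) [0.432 0.257 0.105]
(248, 193) [0.551 0.111 0.123]
(248, 268) [0.432 0.125 0.011]
(258, 185) [0.585 0.107 0.004]
(258, 262) [0.438 0.091 0.167]
(125, 186) [0.55  0.282 0.203]
(125, 270) [0.427 0.278 0.208]
(300, 320) [ 0.338  0.032 -0.   ]
(240, 160) [0.614 0.13  0.083]
(300, 180) [0.594 0.03  0.   ]
(330, 120) [0.413 0.006 0.985]
(360, 130) [ 0.651 -0.071  0.132]
(381, 163) [ 0.621 -0.119  0.016]
(390, 125) [ 0.674 -0.128  0.078]
```

View pics/crop.png

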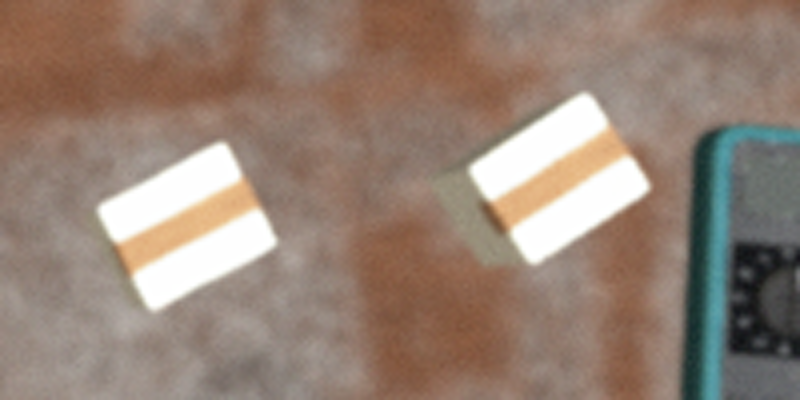

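Both white cartons are confirmed: A is at about (0.449,-0.117), yaw 26.8°, and B is at about (0.467,-0.274), yaw 31.9°. I'll make a planner helper, fit the shipper's yaw and start towards A. I'll grasp it across the 60 mm sides, so the wrist joint can later put the camera on the low-flap side.

```bash
cat >> h.py <<'E'
from scipy.spatial.transform import Rotation as Ro
def Rt(yaw):
    s,c=np.sin(np.radians(yaw)),np.cos(np.radians(yaw)); return np.array([[-s,c,0],[c,s,0],[0,0,-1.]])
def plan(wps,chain=None):
    """each wp x,y,z,yaw in m/deg; chained=each wp ends its own call; else rows from current"""
    s=readout.read_state(); p,R=s["position"],s["tcp_rot"]
    for w in wps:
        T=Rt(w[3]); r=np.r_[R.T@(np.array(w[:3])-p)/.25, Ro.from_matrix(R.T@T).as_rotvec()/(np.pi/2)]
        print(w,r.round(3).tolist(), "OVER" if abs(r).max()>1 else "")
        if chain: p,R=np.array(w[:3]),T
E
python3 - <<'E'
from h import *
z=np.load("top0.npz");W=cloud("top",z["d"]);g=W[175:285,100:275].reshape(-1,3)
for nm,m,k in(("wide",(g[:,1]>.262)&(g[:,2]>.12)&(g[:,2]<.2)&(g[:,0]>.42)&(g[:,0]<.57),1),("narrow",(g[:,1]<.117)&(g[:,2]>.115)&(g[:,2]<.165)&(g[:,0]>.42)&(g[:,0]<.57),1)):
    q=g[m]; A=np.c_[q[:,0]-.495,q[:,2]-.1,np.ones(len(q))]; c=np.linalg.lstsq(A,q[:,1],rcond=None)[0]; print(nm,len(q),"y=",c, "yaw",np.degrees(np.arctan(c[0])),"lean",np.degrees(np.arctan(c[1])))
q=g[(g[:,2]<.02)&(g[:,2]>.0015)&(g[:,1]>.12)&(g[:,1]<.255)&(g[:,0]>.435)&(g[:,0]<.556)];print(len(q),q.min(0),q.max(0),q.mean(0))
plan([(.31,.34,.24,100),(.38,.1,.24,116.8),(.449,-.1165,.2,116.8)],1)
E
```

```text
wide 2107 y= [0.047085   0.17305091 0.26059894] yaw 2.695780744654856 lean 9.817853511950274
narrow 495 y= [ 0.04751276 -0.31027083  0.11580718] yaw 2.720235006209431 lean -17.237591786956617
4341 [0.43521151 0.12716512 0.0015008 ] [0.55599401 0.25499665 0.01994887] [0.49574881 0.19219023 0.00484004]
(0.31, 0.34, 0.24, 100) [-0.617, -0.763, -0.072, -0.001, -0.001, -0.364] 
(0.38, 0.1, 0.24, 116.8) [-0.109, -0.994, 0.0, 0.0, 0.0, -0.187] 
(0.449, -0.1165, 0.2, 116.8) [0.144, -0.897, 0.16, 0.0, 0.0, 0.0]
```

Request:
send_rows([
  [-0.617,-0.763,-0.072,0,0,-0.364],
  [-0.617,-0.763,-0.072,0,0,-0.364],
  [-0.617,-0.763,-0.072,0,0,-0.364],
  [-0.617,-0.763,-0.072,0,0,-0.364],
  [-0.617,-0.763,-0.072,0,0,-0.364],
  [-0.617,-0.763,-0.072,0,0,-0.364],
], grip=1)

```text
time_s: 0.7
position: [0.3109, 0.3357, 0.2405]
tcp_rot: [[-0.986, -0.167, -0.001], [-0.167, 0.986, -0.003], [0.002, -0.003, -1.0]]
force: [-0.3, 0.8, 0.4]
opening: 1.002
grasp_force: 0.0
```

Request:
send_rows([
  [-0.109,-0.994,0,0,0,-0.187],
  [-0.109,-0.994,0,0,0,-0.187],
  [-0.109,-0.994,0,0,0,-0.187],
  [-0.109,-0.994,0,0,0,-0.187],
  [-0.109,-0.994,0,0,0,-0.187],
  [-0.109,-0.994,0,0,0,-0.187],
])

```text
time_s: 1.3
position: [0.3819, 0.0976, 0.2407]
tcp_rot: [[-0.894, -0.447, 0.001], [-0.447, 0.894, -0.001], [-0.001, -0.001, -1.0]]
force: [-0.7, 0.6, -0.8]
opening: 1.002
grasp_force: 0.0
```

Request:
send_rows([
  [0.144,-0.897,0.16,0,0,0],
  [0.144,-0.897,0.16,0,0,0],
  [0.144,-0.897,0.16,0,0,0],
  [0.144,-0.897,0.16,0,0,0],
  [0.144,-0.897,0.16,0,0,0],
  [0.144,-0.897,0.16,0,0,0],
  [0.144,-0.897,0.16,0,0,0],
])

```text
time_s: 2.0
position: [0.449, -0.1156, 0.2]
tcp_rot: [[-0.893, -0.45, -0.002], [-0.45, 0.893, 0.001], [0.001, 0.002, -1.0]]
force: [-0.3, 0.7, 0.1]
opening: 1.002
grasp_force: 0.0
```

```bash
python3 - <<'E'
from h import *
s=readout.read_state(); print(s["time_s"],s["position"],s["joint_positions"],s["force"])
p,d=viewer.capture("wrist"); W=cloud("wrist",d,(s["position"],s["tcp_rot"]))
m=(W[...,2]>.07)&(W[...,2]<.084)&(d>0)&(np.hypot(W[...,0]-.449,W[...,1]+.1165)<.05)
r=cv2.minAreaRect((W[m][:,:2]*1000).astype(np.float32)); print(m.sum(),r)
a,da=viewer.capture("scene"); b,_=viewer.capture("wrist")
cv2.imwrite("pics/g1.png",np.hstack([a[::1,::1],b])[::1,::1,::-1][:, :, :] if 0 else cv2.resize(np.vstack([a,b])[:,:,::-1],(400,600)))
plan([(.449,-.1165,.051,116.8)])
E
```

```text
2.0 [ 0.44903503 -0.11556287  0.19996607] [-2.83046817e+01  1.98755311e+01  1.05942082e+02  3.89222373e-02
  5.42977641e+01 -1.45044076e+02] [-0.28442794  0.74360926  0.08035401]
4447 ((451.5466613769531, -116.59822082519531), (47.91738510131836, 61.2278938293457), 26.839570999145508)
(0.449, -0.1165, 0.051, 116.8) [0.003, -0.01, 0.598, 0.001, -0.0, 0.001]
```

View pics/g1.png

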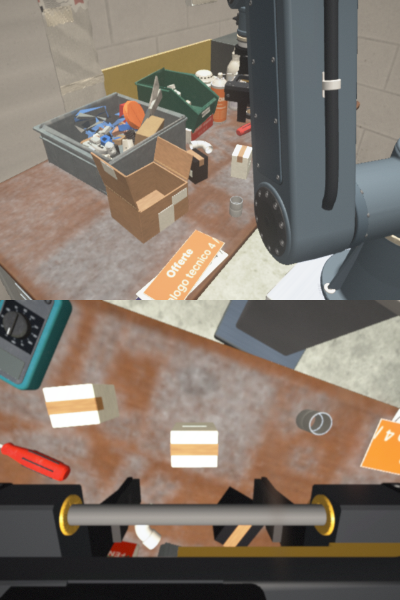

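The wrist view shows A centred at (195,449) in the composite, with the body's long side along the closing line. That makes gripping across the 48 mm sides better, so I'll turn back 90° and descend.

Request:
send_rows([
  [-0.003,-0.007,0,0,0,1],
  [-0.003,-0.007,0,0,0,1],
  [-0.003,-0.007,0,0,0,1],
  [-0.003,-0.007,0,0,0,1],
  [-0.003,-0.007,0,0,0,1],
  [-0.003,-0.007,0,0,0,1],
  [-0.003,-0.007,0,0,0,1],
  [-0.003,-0.007,0,0,0,1],
  [-0.003,-0.007,0,0,0,1],
  [-0.003,-0.007,0,0,0,1],
  [-0.003,-0.007,0,0,0,1],
  [-0.003,-0.007,0,0,0,1],
])

```text
time_s: 3.35
position: [0.4504, -0.1156, 0.2009]
tcp_rot: [[-0.453, 0.892, 0.0], [0.892, 0.453, 0.0], [-0.0, 0.0, -1.0]]
force: [-0.3, -0.1, -0.2]
opening: 1.0
grasp_force: 0.0
```

```bash
python3 - <<'E'
from h import *
s=readout.read_state(); print(s["time_s"],s["position"],s["joint_positions"],s["force"])
plan([(.450,-.1165,.051,26.8)])
E
```

```text
3.35 [ 0.45039682 -0.11557516  0.20090604] [-2.82076193e+01  1.98426154e+01  1.05786760e+02  8.91383973e-03
  5.43630330e+01 -5.51453599e+01] [-0.27316355 -0.13877085 -0.18215904]
(0.45, -0.1165, 0.051, 26.8) [-0.003, -0.003, 0.6, 0.0, 0.0, 0.001]
```

Request:
send_rows([
  [-0.003,-0.003,0.2,0,0,0],
  [-0.003,-0.003,0.4,0,0,0],
  [-0.003,-0.003,0.5,0,0,0],
  [-0.003,-0.003,0.6,0,0,0],
  [-0.003,-0.003,0.6,0,0,0],
  [-0.003,-0.003,0.6,0,0,0],
])

```text
time_s: 3.95
position: [0.4503, -0.1175, 0.0508]
tcp_rot: [[-0.453, 0.892, -0.001], [0.892, 0.453, 0.0], [0.001, -0.0, -1.0]]
force: [-0.2, 0.3, -0.0]
opening: 1.0
grasp_force: 0.0
```

Request:
send_rows([
  [0,0,0,0,0,0],
  [0,0,0,0,0,0],
  [0,0,0,0,0,0],
  [0,0,0,0,0,0],
  [0,0,0,0,0,0],
  [0,0,0,0,0,0],
  [0,0,0,0,0,0],
  [0,0,0,0,0,0],
], grip=0.4)

```text
time_s: 4.75
position: [0.4505, -0.1181, 0.0507]
tcp_rot: [[-0.451, 0.893, 0.0], [0.893, 0.451, -0.0], [-0.0, 0.0, -1.0]]
force: [1.3, 0.9, 3.7]
opening: 0.547
grasp_force: 30.0
```

Request:
send_rows([
  [0,0,-0.03,0,0,0],
  [0,0,-0.06,0,0,0],
  [0,0,-0.09,0,0,0],
  [0,0,-0.12,0,0,0],
  [0,0,-0.12,0,0,0],
  [0,0,-0.12,0,0,0],
  [0,0,-0.12,0,0,0],
  [0,0,-0.12,0,0,0],
])

```text
time_s: 5.55
position: [0.4501, -0.1179, 0.0803]
tcp_rot: [[-0.451, 0.893, -0.001], [0.893, 0.451, 0.0], [0.001, -0.0, -1.0]]
force: [-0.5, -0.2, -5.0]
opening: 0.549
grasp_force: 30.0
```

About 5 N under lift, so A is the heavy one. I'll carry it over the shipper.

```bash
python3 - <<'E'
from h import *
s=readout.read_state(); print(s["time_s"],s["force"],s["moment"])
plan([(.46,-.08,.27,20),(.496,.168,.28,2.7),(.496,.168,.16,2.7),(.496,.168,.058,2.7)],1)
E
```

```text
5.55 [-0.54161016 -0.20272308 -4.96363827] [-0.06254586 -0.00251898  0.00847104]
(0.46, -0.08, 0.27, 20) [0.118, 0.103, -0.759, -0.0, -0.0, 0.076] 
(0.496, 0.168, 0.28, 2.7) [0.883, 0.475, -0.04, 0.0, 0.0, 0.192] 
(0.496, 0.168, 0.16, 2.7) [0.0, 0.0, 0.48, 0.0, 0.0, 0.0] 
(0.496, 0.168, 0.058, 2.7) [0.0, 0.0, 0.408, 0.0, 0.0, 0.0]
```

Request:
send_rows([
  [0.02,0.02,-0.12,0,0,0.01],
  [0.04,0.04,-0.25,0,0,0.02],
  [0.06,0.05,-0.38,0,0,0.03],
  [0.08,0.07,-0.5,0,0,0.05],
  [0.1,0.09,-0.62,0,0,0.06],
  [0.118,0.103,-0.759,0,0,0.076],
  [0.118,0.103,-0.759,0,0,0.076],
])

```text
time_s: 6.25
position: [0.4626, -0.0804, 0.2741]
tcp_rot: [[-0.342, 0.94, 0.009], [0.94, 0.342, -0.003], [-0.006, 0.007, -1.0]]
force: [0.8, 0.7, -5.2]
opening: 0.548
grasp_force: 30.0
```

Request:
send_rows([
  [0.06,0.03,-0.01,0,0,0.01],
  [0.15,0.08,-0.02,0,0,0.03],
  [0.26,0.14,-0.03,0,0,0.06],
  [0.37,0.2,-0.04,0,0,0.08],
  [0.48,0.26,-0.04,0,0,0.1],
  [0.59,0.32,-0.04,0,0,0.13],
  [0.7,0.38,-0.04,0,0,0.15],
  [0.8,0.43,-0.04,0,0,0.17],
  [0.86,0.46,-0.04,0,0,0.18],
  [0.883,0.475,-0.04,0,0,0.192],
  [0.883,0.475,-0.04,0,0,0.192],
])

```text
time_s: 7.35
position: [0.4951, 0.1685, 0.278]
tcp_rot: [[-0.049, 0.999, -0.004], [0.999, 0.049, -0.0], [-0.0, -0.004, -1.0]]
force: [0.4, -1.0, -5.0]
opening: 0.55
grasp_force: 30.0
```

```bash
python3 - <<'E'
from h import *
s=readout.read_state(); print(s["time_s"],s["position"],s["force"],s["opening"],s["joint_positions"].round(1))
plan([(.496,.168,.16,2.7),(.496,.168,.058,2.7)],1)
p,d=viewer.capture("scene"); cv2.imwrite("pics/s2.png",p[:,:,::-1])
E
```

```text
7.35 [0.49510325 0.16854983 0.27801956] [ 0.3955151  -0.96239817 -4.97598034] 0.5495096434718792 [ 6.5 18.7 92.5  0.  69.1  3.7]
(0.496, 0.168, 0.16, 2.7) [-0.002, 0.005, 0.472, -0.003, 0.0, 0.001] 
(0.496, 0.168, 0.058, 2.7) [0.0, 0.0, 0.408, 0.0, 0.0, 0.0]
```

View pics/s2.png

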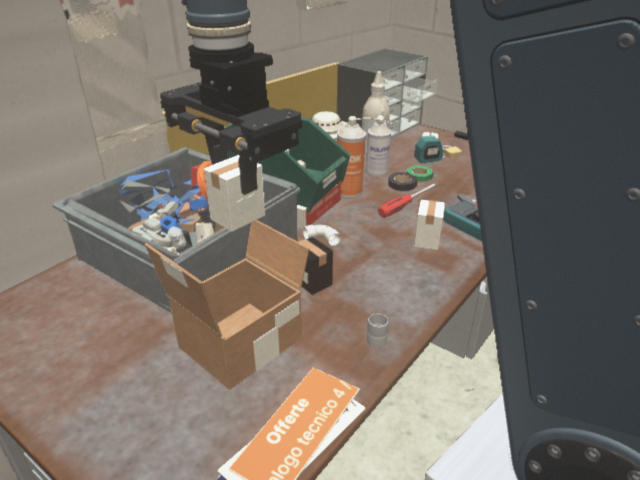

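The picture shows the parcel at (236,192), held upright over the shipper at (235,310), and B standing at (430,222). The way down is clear, so I'll descend slowly.

Request:
send_rows([
  [-0.002,0.005,0.1,0,0,0],
  [-0.002,0.005,0.2,0,0,0],
  [-0.002,0.005,0.3,0,0,0],
  [-0.002,0.005,0.4,0,0,0],
  [-0.002,0.005,0.472,0,0,0],
  [-0.002,0.005,0.472,0,0,0],
])

```text
time_s: 8.0
position: [0.4948, 0.1661, 0.1592]
tcp_rot: [[-0.046, 0.999, -0.008], [0.999, 0.046, -0.001], [-0.001, -0.008, -1.0]]
force: [-0.2, -0.2, -4.6]
opening: 0.549
grasp_force: 30.0
```

Request:
send_rows([
  [0,0,0.05,0,0,0],
  [0,0,0.11,0,0,0],
  [0,0,0.17,0,0,0],
  [0,0,0.23,0,0,0],
  [0,0,0.29,0,0,0],
  [0,0,0.34,0,0,0],
  [0,0,0.38,0,0,0],
  [0,0,0.4,0,0,0],
  [0,0,0.4,0,0,0],
])

```text
time_s: 8.9
position: [0.4974, 0.1673, 0.0619]
tcp_rot: [[-0.047, 0.999, -0.001], [0.999, 0.047, -0.0], [-0.0, -0.001, -1.0]]
force: [0.3, 0.4, -4.3]
opening: 0.551
grasp_force: 30.0
```

Request:
send_rows([
  [0,0,0.008,0,0,0],
  [0,0,0.014,0,0,0],
  [0,0,0.02,0,0,0],
  [0,0,0.024,0,0,0],
  [0,0,0.024,0,0,0],
])

```text
time_s: 9.4
position: [0.4975, 0.1675, 0.0563]
tcp_rot: [[-0.047, 0.999, -0.0], [0.999, 0.047, -0.0], [-0.0, -0.0, -1.0]]
force: [0.5, -0.2, -4.7]
opening: 0.547
grasp_force: 30.0
```

Request:
send_rows([
  [0,0,0.003,0,0,0],
  [0,0,0.006,0,0,0],
  [0,0,0.008,0,0,0],
  [0,0,0.008,0,0,0],
])

```text
time_s: 9.8
position: [0.4977, 0.1675, 0.0548]
tcp_rot: [[-0.047, 0.999, 0.0], [0.999, 0.047, 0.0], [0.0, 0.0, -1.0]]
force: [-0.3, -0.7, 0.9]
opening: 0.547
grasp_force: 30.0
```

Landed (the weight is off the wrist). I'll release it and go straight up.

Request:
send_rows([
  [0,0,0,0,0,0],
  [0,0,0,0,0,0],
  [0,0,0,0,0,0],
  [0,0,0,0,0,0],
], grip=0.75)

```text
time_s: 10.2
position: [0.4978, 0.1675, 0.0544]
tcp_rot: [[-0.047, 0.999, 0.001], [0.999, 0.047, 0.0], [0.0, 0.001, -1.0]]
force: [0.5, 0.1, 1.4]
opening: 0.736
grasp_force: 0.0
```

Request:
send_rows([
  [0,0,-0.06,0,0,0],
  [0,0,-0.16,0,0,0],
  [0,0,-0.3,0,0,0],
  [0,0,-0.5,0,0,0],
  [0,0,-0.7,0,0,0],
  [0,0,-0.85,0,0,0],
  [0,0,-0.85,0,0,0],
])

```text
time_s: 10.9
position: [0.5013, 0.168, 0.2728]
tcp_rot: [[-0.047, 0.999, 0.014], [0.999, 0.047, 0.002], [0.001, 0.014, -1.0]]
force: [0.5, -0.0, -0.2]
opening: 0.749
grasp_force: 0.0
```

```bash
python3 - <<'E'
from h import *
s=readout.read_state(); print(s["time_s"],s["position"],s["force"],s["opening"])
d=viewer.capture("wrist")[1]; W=cloud("wrist",d,(s["position"],s["tcp_rot"]))
m=(d>0)&(W[...,2]>.07)&(W[...,2]<.09)&(abs(W[...,0]-.496)<.05)&(abs(W[...,1]-.175)<.05)
q=W[m]; print(m.sum(),cv2.minAreaRect((q[:,:2]*1000).astype(np.float32)) if len(q) else 0,q[:,2].mean(),q[:,2].std())
y=np.array([.5,.03]); 
plan([(.50,.04,.265,2.7),(.50,.035,.135,2.7)],1)
E
```

```text
10.9 [0.5013081  0.16801981 0.27283917] [ 0.51584801 -0.03740245 -0.1601794 ] 0.7488030105834567
2981 ((498.8046875, 168.85533142089844), (47.5352668762207, 61.12114334106445), 3.300863265991211) 0.08330242715306019 0.001523420422484658
(0.5, 0.04, 0.265, 2.7) [-0.51, -0.021, 0.019, 0.005, -0.0, -0.0] 
(0.5, 0.035, 0.135, 2.7) [-0.02, -0.001, 0.52, 0.0, 0.0, 0.0]
```

The parcel stands upright inside: top at z 83 mm, level, at (0.499, 0.169). Next I'll close the fingers, cross to the right side and go down beside the narrow flap.

Request:
send_rows([
  [-0.1,0,0,0,0,0],
  [-0.3,-0.01,0.01,0,0,0],
  [-0.45,-0.01,0.02,0,0,0],
  [-0.51,-0.01,0.02,0,0,0],
  [-0.51,-0.01,0.02,0,0,0],
  [-0.51,-0.01,0.2,0,0,0],
  [-0.51,-0.01,0.35,0,0,0],
  [-0.51,-0.01,0.46,0,0,0],
  [-0.51,-0.01,0.46,0,0,0],
  [-0.51,-0.01,0.46,0,0,0],
], grip=0)

```text
time_s: 11.95
position: [0.5005, 0.0409, 0.1513]
tcp_rot: [[-0.048, 0.999, -0.002], [0.999, 0.048, 0.001], [0.001, -0.002, -1.0]]
force: [0.6, 0.0, 0.4]
opening: 0.019
grasp_force: 0.0
```

```bash
cat > arc.py <<'E'
from h import *
def rows(hinge,th,r,off,sign,yaw=2.7,x0=None):
    """fold targets in world: hinge (x,y,z), angles deg, sign +1 push to +y"""
    ax=sign*np.array([-np.sin(np.radians(2.7)),np.cos(np.radians(2.7)),0])
    out=[]
    for t in th:
        c,s=np.cos(np.radians(t)),np.sin(np.radians(t))
        w=np.array(hinge)+ax*(r*c-.002*s-off)+[0,0,r*s+.002*c]; out.append((*w.round(4),yaw))
    return out
E
python3 - <<'E'
from arc import *
s=readout.read_state(); print(s["time_s"],s["position"],s["force"],s["opening"])
plan(rows((.4985,.1135,.1),[110,100,90,80,70,60,50,40,30,20,10,0],.05,.01,1))
E
```

```text
11.95 [0.50053461 0.04086764 0.15130817] [0.59232064 0.02909354 0.37819154] 0.018991542460781455
(np.float64(0.4999), np.float64(0.0846), np.float64(0.1463), 2.7) [0.175, 0.006, 0.02, -0.001, -0.0, 0.0] 
(np.float64(0.4995), np.float64(0.0929), np.float64(0.1489), 2.7) [0.208, 0.006, 0.01, -0.001, -0.0, 0.0] 
(np.float64(0.4991), np.float64(0.1015), np.float64(0.15), 2.7) [0.243, 0.006, 0.005, -0.001, -0.0, 0.0] 
(np.float64(0.4987), np.float64(0.1102), np.float64(0.1496), 2.7) [0.277, 0.006, 0.007, -0.001, -0.0, 0.0] 
(np.float64(0.4983), np.float64(0.1187), np.float64(0.1477), 2.7) [0.311, 0.006, 0.015, -0.001, -0.0, 0.0] 
(np.float64(0.4979), np.float64(0.1268), np.float64(0.1443), 2.7) [0.344, 0.006, 0.028, -0.001, -0.0, 0.0] 
(np.float64(0.4975), np.float64(0.1341), np.float64(0.1396), 2.7) [0.373, 0.006, 0.047, -0.001, -0.0, 0.0] 
(np.float64(0.4972), np.float64(0.1405), np.float64(0.1337), 2.7) [0.399, 0.006, 0.071, -0.001, -0.0, 0.0] 
(np.float64(0.497), np.float64(0.1458), np.float64(0.1267), 2.7) [0.42, 0.006, 0.099, -0.001, -0.0, 0.0] 
(np.float64(0.4968), np.float64(0.1498), np.float64(0.119), 2.7) [0.436, 0.006, 0.13, -0.001, -0.0, 0.0] 
(np.float64(0.4967), np.float64(0.1523), np.float64(0.1107), 2.7) [0.446, 0.006, 0.163, -0.001, -0.0, 0.0] 
(np.float64(0.4966), np.float64(0.1535), np.float64(0.102), 2.7) [0.451, 0.006, 0.198, -0.001, -0.0, 0.0]
```

Request:
send_rows([
  [0.1,0.006,0.01,0,0,0],
  [0.175,0.006,0.01,0,0,0],
  [0.208,0.006,0.01,0,0,0],
  [0.243,0.006,0.005,0,0,0],
  [0.277,0.006,0.007,0,0,0],
  [0.311,0.006,0.015,0,0,0],
  [0.328,0.006,0.021,0,0,0],
  [0.344,0.006,0.028,0,0,0],
  [0.359,0.006,0.037,0,0,0],
  [0.373,0.006,0.047,0,0,0],
  [0.373,0.006,0.047,0,0,0],
])

```text
time_s: 13.05
position: [0.4977, 0.1335, 0.1395]
tcp_rot: [[-0.047, 0.999, -0.001], [0.999, 0.047, 0.0], [0.0, -0.001, -1.0]]
force: [-0.6, 0.4, 0.7]
opening: 0.009
grasp_force: 0.0
```

```bash
python3 - <<'E'
from arc import *
s=readout.read_state(); print(s["time_s"],s["position"],s["force"],s["joint_positions"].round(1))
plan(rows((.4985,.1135,.1),[40,30,20,10,0,-1],.05,.01,1))
p,d=viewer.capture("scene"); cv2.imwrite("pics/s3.png",p[120:420,80:400,::-1])
E
```

```text
13.05 [0.49772911 0.13349476 0.13951416] [-0.64844371  0.37015752  0.65591027] [ 2.600e+00  2.890e+01  1.023e+02  0.000e+00  4.880e+01 -1.000e-01]
(np.float64(0.4972), np.float64(0.1405), np.float64(0.1337), 2.7) [0.028, -0.001, 0.023, -0.001, -0.0, -0.0] 
(np.float64(0.497), np.float64(0.1458), np.float64(0.1267), 2.7) [0.049, -0.001, 0.051, -0.001, -0.0, -0.0] 
(np.float64(0.4968), np.float64(0.1498), np.float64(0.119), 2.7) [0.065, -0.001, 0.082, -0.001, -0.0, -0.0] 
(np.float64(0.4967), np.float64(0.1523), np.float64(0.1107), 2.7) [0.075, -0.0, 0.115, -0.001, -0.0, -0.0] 
(np.float64(0.4966), np.float64(0.1535), np.float64(0.102), 2.7) [0.08, -0.001, 0.15, -0.001, -0.0, -0.0] 
(np.float64(0.4966), np.float64(0.1535), np.float64(0.1011), 2.7) [0.08, -0.001, 0.154, -0.001, -0.0, -0.0]
```

View pics/s3.png

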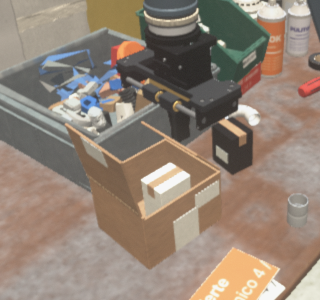

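The narrow flap is at crop (185,150), now tilted inwards and following the fingers. The parcel is upright at (165,190). I'll go on with the arc.

Request:
send_rows([
  [0.014,0,0.011,0,0,0],
  [0.028,0,0.023,0,0,0],
  [0.039,0,0.037,0,0,0],
  [0.049,0,0.051,0,0,0],
  [0.057,0,0.066,0,0,0],
  [0.065,0,0.082,0,0,0],
  [0.07,0,0.098,0,0,0],
  [0.075,0,0.115,0,0,0],
  [0.078,0,0.132,0,0,0],
  [0.08,0,0.15,0,0,0],
  [0.08,0,0.154,0,0,0],
  [0.08,0,0.154,0,0,0],
])

```text
time_s: 14.3
position: [0.4972, 0.1532, 0.1023]
tcp_rot: [[-0.047, 0.999, 0.0], [0.999, 0.047, 0.0], [0.0, 0.0, -1.0]]
force: [-1.5, 0.1, 8.5]
opening: 0.007
grasp_force: 4.0
```

Request:
send_rows([
  [0,0,-0.08,0,0,0],
  [0,0,-0.2,0,0,0],
  [0,0,-0.4,0,0,0],
  [0,0,-0.6,0,0,0],
  [0,0,-0.68,0,0,0],
  [0,0,-0.68,0,0,0],
])

```text
time_s: 14.9
position: [0.4997, 0.1535, 0.2752]
tcp_rot: [[-0.047, 0.999, 0.009], [0.999, 0.047, 0.001], [0.001, 0.009, -1.0]]
force: [0.2, -0.8, 0.5]
opening: 0.004
grasp_force: 0.0
```

```bash
python3 - <<'E'
from arc import *
s=readout.read_state(); print(s["time_s"],s["position"],s["force"])
d=viewer.capture("wrist")[1]; W=cloud("wrist",d,(s["position"],s["tcp_rot"]))
print([(round(y,3),W[(d>0)&(abs(W[...,0]-.47)<.02)&(abs(W[...,1]-y)<.004)&(W[...,2]<.14)][:,2].mean().round(4)) for y in np.arange(.10,.2,.01)])
plan([(.4895,.35,.27,2.7)])
E
```

```text
14.9 [0.49973964 0.15348959 0.27515587] [ 0.19925099 -0.7775233   0.47113957]
[(np.float64(0.1), np.float64(nan)), (np.float64(0.11), np.float64(0.1032)), (np.float64(0.12), np.float64(0.1034)), (np.float64(0.13), np.float64(0.1032)), (np.float64(0.14), np.float64(0.1032)), (np.float64(0.15), np.float64(0.1033)), (np.float64(0.16), np.float64(0.1032)), (np.float64(0.17), np.float64(0.0848)), (np.float64(0.18), np.float64(0.0758)), (np.float64(0.19), np.float64(0.0466))]
(0.4895, 0.35, 0.27, 2.7) [0.788, 0.003, 0.011, 0.002, -0.0, -0.0] <stdin>:4: RuntimeWarning: Mean of empty slice.
  ret = ret.dtype.type(ret / rcount)
```

The narrow flap is level at z 0.103. Next I'll go over and down on the left, outside the wide flap.

Request:
send_rows([
  [0.1,0,0.0,0,0,0],
  [0.3,0,0.0,0,0,0],
  [0.5,0,0.01,0,0,0],
  [0.68,0,0.01,0,0,0],
  [0.788,0,0.01,0,0,0],
  [0.788,0,0.01,0,0,0],
  [0.788,0,0.15,0,0,0],
  [0.788,0,0.3,0,0,0],
  [0.788,0,0.4,0,0,0],
  [0.788,0,0.4,0,0,0],
  [0.788,0,0.4,0,0,0],
])

```text
time_s: 16.05
position: [0.4876, 0.3489, 0.1704]
tcp_rot: [[-0.046, 0.999, -0.003], [0.999, 0.046, -0.001], [-0.001, -0.003, -1.0]]
force: [0.3, 0.2, 0.4]
opening: 0.007
grasp_force: 0.0
```

```bash
python3 - <<'E'
from arc import *
s=readout.read_state(); print(s["time_s"],s["position"],s["force"])
for r in (1,): plan(rows((.4915,.2625,.105),[110,100,90,80,70,60,50,40,30,20,10,0],.07,.01,-1))
E
```

```text
16.05 [0.48764515 0.34885731 0.17041165] [0.31421001 0.1645543  0.40569225]
(np.float64(0.4898), np.float64(0.2983), np.float64(0.1701), 2.7) [-0.202, -0.001, 0.002, -0.002, 0.001, -0.001] 
(np.float64(0.4904), np.float64(0.2866), np.float64(0.1736), 2.7) [-0.249, -0.0, -0.012, -0.002, 0.001, -0.001] 
(np.float64(0.4909), np.float64(0.2745), np.float64(0.175), 2.7) [-0.298, -0.001, -0.018, -0.002, 0.001, -0.001] 
(np.float64(0.4915), np.float64(0.2623), np.float64(0.1743), 2.7) [-0.347, -0.001, -0.015, -0.002, 0.001, -0.001] 
(np.float64(0.4921), np.float64(0.2505), np.float64(0.1715), 2.7) [-0.394, -0.0, -0.004, -0.002, 0.001, -0.001] 
(np.float64(0.4926), np.float64(0.2393), np.float64(0.1666), 2.7) [-0.439, -0.0, 0.016, -0.002, 0.001, -0.001] 
(np.float64(0.4931), np.float64(0.2291), np.float64(0.1599), 2.7) [-0.479, -0.0, 0.043, -0.002, 0.001, -0.001] 
(np.float64(0.4935), np.float64(0.2202), np.float64(0.1515), 2.7) [-0.515, 0.0, 0.076, -0.002, 0.001, -0.001] 
(np.float64(0.4938), np.float64(0.2129), np.float64(0.1417), 2.7) [-0.544, -0.0, 0.116, -0.002, 0.001, -0.001] 
(np.float64(0.4941), np.float64(0.2075), np.float64(0.1308), 2.7) [-0.566, 0.0, 0.159, -0.002, 0.001, -0.001] 
(np.float64(0.4943), np.float64(0.204), np.float64(0.1191), 2.7) [-0.58, 0.001, 0.206, -0.002, 0.001, -0.001] 
(np.float64(0.4943), np.float64(0.2026), np.float64(0.107), 2.7) [-0.585, 0.0, 0.254, -0.002, 0.001, -0.001]
```

Request:
send_rows([
  [-0.12,0,0,0,0,0],
  [-0.202,0,0,0,0,0],
  [-0.249,0,-0.012,0,0,0],
  [-0.298,0,-0.018,0,0,0],
  [-0.347,0,-0.015,0,0,0],
  [-0.37,0,-0.01,0,0,0],
  [-0.394,0,-0.004,0,0,0],
  [-0.417,0,0.006,0,0,0],
  [-0.439,0,0.016,0,0,0],
  [-0.46,0,0.029,0,0,0],
  [-0.479,0,0.043,0,0,0],
  [-0.479,0,0.043,0,0,0],
])

```text
time_s: 17.25
position: [0.493, 0.2296, 0.16]
tcp_rot: [[-0.046, 0.999, -0.002], [0.999, 0.046, -0.001], [-0.001, -0.002, -1.0]]
force: [-0.4, 1.4, 0.3]
opening: 0.006
grasp_force: 0.0
```

```bash
python3 - <<'E'
from arc import *
s=readout.read_state(); print(s["time_s"],s["position"],s["force"])
plan(rows((.4915,.2625,.105),[40,30,20,10,0,-1],.07,.01,-1))
E
```

```text
17.25 [0.49303897 0.22958761 0.16001202] [-0.41166423  1.41315182  0.33839149]
(np.float64(0.4935), np.float64(0.2202), np.float64(0.1515), 2.7) [-0.038, 0.0, 0.034, -0.001, 0.0, -0.001] 
(np.float64(0.4938), np.float64(0.2129), np.float64(0.1417), 2.7) [-0.067, 0.0, 0.073, -0.001, 0.0, -0.001] 
(np.float64(0.4941), np.float64(0.2075), np.float64(0.1308), 2.7) [-0.088, 0.0, 0.117, -0.001, 0.0, -0.001] 
(np.float64(0.4943), np.float64(0.204), np.float64(0.1191), 2.7) [-0.102, 0.001, 0.164, -0.001, 0.0, -0.001] 
(np.float64(0.4943), np.float64(0.2026), np.float64(0.107), 2.7) [-0.108, 0.0, 0.212, -0.001, 0.0, -0.001] 
(np.float64(0.4943), np.float64(0.2025), np.float64(0.1058), 2.7) [-0.108, 0.0, 0.217, -0.001, 0.0, -0.001]
```

Request:
send_rows([
  [-0.019,0,0.016,0,0,0],
  [-0.038,0,0.034,0,0,0],
  [-0.053,0,0.053,0,0,0],
  [-0.067,0,0.073,0,0,0],
  [-0.078,0,0.095,0,0,0],
  [-0.088,0,0.117,0,0,0],
  [-0.096,0,0.14,0,0,0],
  [-0.102,0,0.164,0,0,0],
  [-0.106,0,0.188,0,0,0],
  [-0.108,0,0.208,0,0,0],
  [-0.108,0,0.216,0,0,0],
  [-0.108,0,0.216,0,0,0],
])

```text
time_s: 18.45
position: [0.4948, 0.2032, 0.1073]
tcp_rot: [[-0.047, 0.999, -0.0], [0.999, 0.047, -0.0], [-0.0, -0.0, -1.0]]
force: [-1.0, -0.9, 5.7]
opening: 0.004
grasp_force: 2.7
```

Pressed at 5.7 N at z 0.107. I'll lift off and check.

Request:
send_rows([
  [0,0,-0.06,0,0,0],
  [0,0,-0.2,0,0,0],
  [0,0,-0.4,0,0,0],
  [0,0,-0.6,0,0,0],
  [0,0,-0.72,0,0,0],
  [0,0,-0.72,0,0,0],
  [0.2,0,-0.72,0,0,0],
  [0.4,0,-0.72,0,0,0],
  [0.6,0,-0.72,0,0,0],
  [0.8,0,-0.72,0,0,0],
  [0.8,0,-0.72,0,0,0],
])

```text
time_s: 19.55
position: [0.4837, 0.4087, 0.2846]
tcp_rot: [[-0.053, 0.999, -0.002], [0.999, 0.053, 0.002], [0.002, -0.002, -1.0]]
force: [-0.9, -0.7, -0.4]
opening: 0.002
grasp_force: 0.0
```

```bash
python3 - <<'E'
from h import *
p,d=viewer.capture("top"); W=cloud("top",d)
q=W[175:285,100:275].reshape(-1,3)
for y in np.arange(.1,.29,.015):
    k=q[(abs(q[:,1]-y)<.006)&(q[:,0]>.44)&(q[:,0]<.55)&(q[:,2]<.25)]; print(round(y,3),np.median(k[:,2]).round(4) if len(k) else None)
k=W[215:275,445:515].reshape(-1,3);k=k[k[:,2]>.065];print(k.mean(0))
s,_=viewer.capture("scene"); cv2.imwrite("pics/s4.png",s[:,:,::-1])
E
```

```text
0.1 0.0008
0.115 0.0752
0.13 0.1026
0.145 0.1024
0.16 0.1062
0.175 0.1078
0.19 0.1076
0.205 0.1075
0.22 0.1075
0.235 0.1076
0.25 0.1075
0.265 0.1074
0.28 None
[ 0.46591081 -0.26706672  0.09602424]
```

View pics/s4.png

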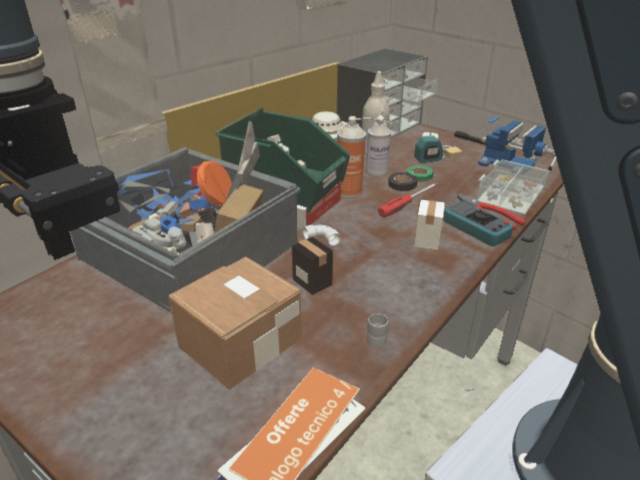

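The shipper at (235,315) is closed, with the wide flap flat at z 0.1075 over the narrow one at 0.1025. B stands upright at (430,224) and the arm is clear.

```bash
python3 -c "
from rig import ticket; print(ticket.hand_in())"
```

```text
the job is handed in; nothing more can be done
None
```

I handed the job in at about 20 s of the 72 s allowed: the heavy small carton (about 5 N when lifted; I did not lift the other, as that was clearly the heavy weight) stands upright in the shipper, with the narrow flap folded first and the wide flap flat over it, and the lighter carton still stands untouched on the table.

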